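# Set stripped coupler parts up for reassembly

## Task

The four coupler parts stand in the blue rack in the order they came off, the first one at its yellow end. Move them to the green rack in the reverse order for refitting: the part nearest the blue rack's yellow end goes in the bay farthest from the green rack's yellow end, and so on, until the part farthest from the blue rack's yellow end stands right beside the green rack's yellow end. Stand each one upright in the middle of its bay and let go.

Things in the scene. Friction and masses are not known exactly. Their poses are not given: they have to be found in the camera images.
- sleeve: loose copper-coloured coupler sleeve: upright plain cylinder 38 mm in diameter, 58 mm tall, about 0.28 kg. Origin at the centre of its underside, z up. Any yaw.
- elbow: loose steel elbow, 0.3 kg: round foot 40 mm in diameter, 10 mm thick; upright stem 28 mm in diameter, 55 mm tall; a level side arm (24 mm, collar 28 mm in diameter, axis 42 mm up) runs along its +x to 30 mm from the stem's axis. Origin: centre of the foot's underside, z up. At the start the arm lies roughly along the row (within 15 degrees): grip the stem from above, fingers on its y sides.
- cap: loose orange plastic cap: upright cylinder 40 mm in diameter, 42 mm tall with a faintly knurled side, about 0.05 kg. Origin at the centre of its underside, z up. Any yaw.
- adapter: loose worn brass adapter: hexagonal foot 36 mm across flats and 22 mm tall, above it a round threaded neck 28 mm in diameter up to 58 mm height, about 0.26 kg. Origin at the centre of its underside, z up. Any yaw.
- old_yellow_end: fixed yellow end block, 64 x 18 x 24 mm, of the blue rack (the old rack, where the parts start). It may be at either end of the row; the opposite end has a black block. Origin at its centre, 12 mm above the bench. Along the row the pad centres lie 46, 116, 186 and 256 mm from it. The blue rack has the form of the green one; either may be nearer the robot.
- new_rack: fixed green rack, empty at the start, 64 mm wide (x), 320 long (y). Origin: centre of its underside, on the bench; z up. Four bays with black pads (top 16 mm up) at x = 0, y = -105, -35, 35, 105 mm. Fins 3 mm thick, top 24 mm up, at y = -140, -70, 0, 70, 140; x sides open. Yellow end block at its +y end (y = 151, 24 mm high), black one at -y.
- pad_sleeve: fixed black rubber pad of the blue rack, 60 x 62 x 4 mm thick, on which the copper-coloured sleeve stands at the start; told from the other pads by two narrow copper-coloured stripes along its edges. Origin at the centre of its underside, 12 mm above the bench; its upper face is 16 mm above the bench. Its x axis points across the rack, its y axis along the row.
- pad_elbow: fixed black rubber pad of the blue rack, 60 x 62 x 4 mm thick, on which the steel elbow stands at the start; told from the other pads by two narrow silver-grey stripes along its edges. Origin at the centre of its underside, 12 mm above the bench; its upper face is 16 mm above the bench. Its x axis points across the rack, its y axis along the row.
- pad_cap: fixed black rubber pad of the blue rack, 60 x 62 x 4 mm thick, on which the orange cap stands at the start; told from the other pads by two narrow orange stripes along its edges. Origin at the centre of its underside, 12 mm above the bench; its upper face is 16 mm above the bench. Its x axis points across the rack, its y axis along the row.
- pad_adapter: fixed black rubber pad of the blue rack, 60 x 62 x 4 mm thick, on which the brass adapter stands at the start; told from the other pads by two narrow brass-coloured stripes along its edges. Origin at the centre of its underside, 12 mm above the bench; its upper face is 16 mm above the bench. Its x axis points across the rack, its y axis along the row.

How it is judged:
By the outcome, as a careful person would: the job done as asked, in the order asked, and still so for the second after the job is handed in, with the robot touching nothing.
It also fails if it takes over 96 s, if anything falls off the work surface, if the arm or the gripper's body presses on something with over 40 N, if the wrist force passes 120 N, or if a joint passes its speed limit or range.

## Robot

A 7-joint arm with a two-finger parallel gripper is mounted at the origin on the work surface. World frame = base frame: x ahead of the robot, y to its left, z up, the work surface at z = 0. Lengths are in m, angles in rad, forces in N, time in s.
With the tool pointing down it reaches from about 0.4 to 0.875 m from the base axis. Payload 19.3 kg.
Tool frame: the origin (TCP) lies at the very end of the fingers, on their centre line; the grasp point (between the pads) lies 19 mm behind it; z points along the fingers, y is the line along which they close (so a half turn about z gives the same grasp; the last joint's range is limited). The gripper opens to 85 mm and grips with 20 to 120 N. Pads are 22 mm wide; open, the fingers measure 114 mm over their backs; the gripper's body (76 mm by 85 mm) begins 54 mm behind the grasp point. The pads swing forward as they close: fully open they stand 13 mm farther back than shut.
Start: joints at [1.088, 0.521, -0.036, 1.599, 0.021, 1.021, -0.113], TCP at [0.251, -0.573, 0.231] pointing down, gripper open.
Joint ranges: [-2.91, 2.91], [-0.3, 2.13], [-1.5, 1.42], [0.17, 2.43], [-1.26, 4.41], [0.16, 1.93], [-2.52, 2.52]. Speed limits (rad/s): [1.89, 1.89, 2.39, 2.39, 3.01, 3.01, 3.01].

## Interface

Orientations are given as [roll, pitch, yaw] about the fixed x, y, z axes, in that order (R = Rz(yaw) Ry(pitch) Rx(roll)).
In Python, from workcell import bot gives the robot as it stands.
- The arm moves only by the tool jog_arm, never from a script. Its argument "motion" is a list of rows, each a list of 5 numbers: the shift along the tool's x, y, z scaled (see below), then the turn about the tool's z scaled (see below), then the opening, from 0 (shut) to 1 (fully open). A call has 1 to 12 rows; each row shifts and turns the commanded pose from where the row before left it, along the tool's axes as they then stand; what a row does not reach is not made up. The controller multiplies each number of a shift by 30 mm and each number of a turn by 0.08 rad. A row lasts 1/10 s, in which the tool goes at most 50 mm and 8.59 degrees, less where a joint would pass 70% of its speed; a pose out of reach is approached as far as the arm can. A call with a number of a shift or a turn outside -1 to 1 is refused whole. A call with a gripper value outside its range is refused whole. The fingers move at their own pace and stop on an object; "newtons" is the grip in N (left out, the last holds). Time passes only in rows, so rows that do not move let the fingers close. It gives the time, the measured TCP pose, the force, the opening and the grip force at its end, in the units of the state.
- bot.observe(): the state, without advancing time (a new reading comes with each control period).
- bot.grab_frame(name): name is "scene" or "top" or "wrist"; returns a dict with "pixels" (480x640x3 uint8, red, green, blue), "fovy" (degrees; the focal length in pixels is half the picture's height over the tangent of half this angle, whatever the lens; pixels are square), "cx", "cy" (the principal point, pixels), "k1" (the pictures are not rectified: a ray, as slopes to the right and down, at radius r is drawn at 1 + k1 r^2 times it, then the intrinsics apply), "rvec" (rotation vector, rad) and "tvec" (3), from world to camera coordinates, as OpenCV has them; the wrist camera has in their place "mount" (4x4, takes a point from camera to tool coordinates, whose origin is the TCP and whose axes are the flange's). Camera axes: x right, y down, z forward; pixel columns grow to the right and rows downward; lengths in m; the calibration is good to about 2 mm. A picture is of the moment at which its call begins: read the wrist's pose just before it. There is no depth.
- bot.job_done(): hands the job in; it is judged then, once.
The state is a dict: "clock": time; "qpos": joint angles; "qd": joint speeds; "joint_efforts": joint torques, N m; "position": TCP position; "tool_rot": TCP orientation; "force": force on the tool from outside, world axes, zero at the start; "moment": the same for the moment, N m; "grip_width": finger opening in m; "finger_force": force on a finger pad.
Only numpy, scipy, OpenCV 4.12 (cv2) and the standard library are available. Lean on these libraries where they do the work, as an engineer would, in place of code of your own. Each camera call takes 0.05 s, during which the arm holds its last target. There are 200 camera calls.

## Working session

There is one attempt and no reset: what is moved stays moved. The work goes in short steps, Python scripts to look and compute and a tool call to move; the robot and the scene stay as the last step left them, time stands still between calls to the robot, and variables do not carry over. Pictures are saved under pics/ and viewed, at most 14 in all, crops included, and the job is handed in when it is done.

Besides the shell and the picture viewer there is one more tool, called after "Request:" as name([rows], argument=value, ...), one row to a line, values as JSON. jog_arm: Moves the arm, as the interface text tells. Shifts and turns lie within -1 to 1; 1 stands for 30 mm of shift or 0.08 rad of turn. Its arguments: {"type":"object","properties":{"motion":{"type":"array","items":{"type":"array","items":{"type":"number"}}},"newtons":{"type":"number"}},"required":["motion"]}

```bash
mkdir -p pics; ls; cat > h.py <<'E'
import numpy as np, cv2
from workcell import bot
def K(f):
    F=240/np.tan(np.radians(f["fovy"])/2); return np.array([[F,0,f["cx"]],[0,F,f["cy"]],[0,0,1]])
def D(f): return np.array([f["k1"],0,0,0,0.])
def grab(n,name=None):
    f=bot.grab_frame(n)
    if name: cv2.imwrite("pics/"+name,f["pixels"][:,:,::-1])
    return f
def pose(f,st=None):
    "camera->world R, origin"
    if "rvec" in f:
        R=cv2.Rodrigues(np.array(f["rvec"],float))[0]; return R.T,-R.T@np.array(f["tvec"],float).ravel()
    from scipy.spatial.transform import Rotation as Ro
    Rt=Ro.from_euler("xyz",st["tool_rot"]).as_matrix(); M=np.array(f["mount"])
    return Rt@M[:3,:3],Rt@M[:3,3]+np.array(st["position"])
def ray(f,uv,z,st=None):
    R,o=pose(f,st); p=cv2.undistortPoints(np.array(uv,float).reshape(-1,1,2),K(f),D(f)).reshape(-1,2)
    d=np.c_[p,np.ones(len(p))]@R.T
    return o+d*((z-o[2])/d[:,2])[:,None]
E
python3 - <<'E'
from h import *
for n in("scene","top"):
    f=grab(n,n+"0.png"); print({k:v for k,v in f.items() if k!="pixels"}, pose(f)[1])
print(bot.observe())
f=grab("wrist");print({k:v for k,v in f.items() if k!="pixels"})
E
```

```text
pics
{'fovy': 51.91888498266495, 'cx': 314.9898982213087, 'cy': 243.37942219167587, 'k1': -0.011629110906738908, 'rvec': array([ 2.31973944,  0.78988287, -0.28406494]), 'tvec': array([-0.41504719, -0.22617435,  0.89557925])} [ 0.7862868  -0.35014544  0.53350956]
{'fovy': 48.578993096334216, 'cx': 313.40971786601733, 'cy': 238.82619110752057, 'k1': 0.009711384091090798, 'rvec': array([ 2.14023764, -2.18994194,  0.06151   ]), 'tvec': array([-0.01021376,  0.55582752,  0.68503714])} [ 0.49569923 -0.04165514  0.72860934]
{'clock': 0.1, 'qpos': array([ 1.08779514,  0.52194374, -0.03634792,  1.59992291,  0.02120413,
        1.02113775, -0.11275966]), 'qd': array([ 9.01780859e-05, -5.23818415e-04, -5.95839010e-06, -2.04441335e-03,
        9.42201281e-05,  6.92065836e-04,  5.32473525e-04]), 'joint_efforts': array([ 3.12706172e-03, -9.28500080e+01,  1.98380336e+00, -3.70534551e+01,
        1.82116631e-02,  5.27736760e-03, -3.50384869e-05]), 'position': array([ 0.25059354, -0.57223434,  0.23079978]), 'tool_rot': array([-3.14056814e+00,  6.59429674e-05,  4.12850006e-01]), 'force': array([0.24274268, 0.26753558, 0.29237794]), 'moment': array([-0.01248186,  0.01421777, -0.03290947]), 'finger_force': 0.0, 'grip_width': 0.08555590852499513}
{'fovy': 60.28880937181276, 'cx': 317.75850924539003, 'cy': 243.1316495934111, 'k1': 0.004122216555086815, 'mount': array([[ 4.89719460e-04, -9.52038359e-01, -3.05978306e-01,
         7.70629072e-02],
       [ 9.99998914e-01,  8.91538482e-04, -1.17348157e-03,
         2.39948360e-04],
       [ 1.38999091e-03, -3.05977399e-01,  9.52037761e-01,
        -1.41651409e-01],
       [ 0.00000000e+00,  0.00000000e+00,  0.00000000e+00,
         1.00000000e+00]])}
```

View pics/top0.png

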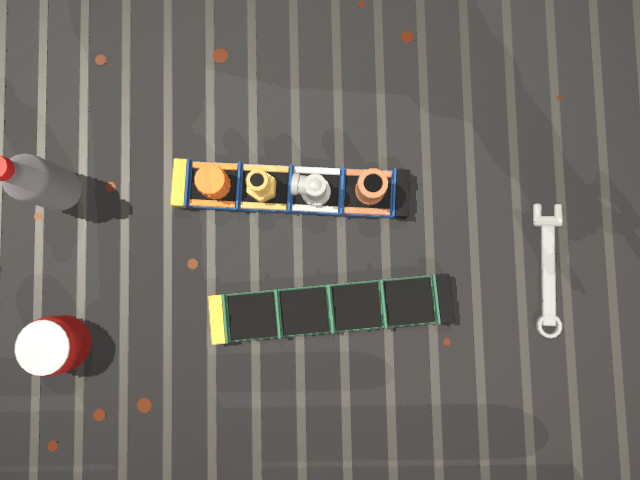

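View pics/scene0.png

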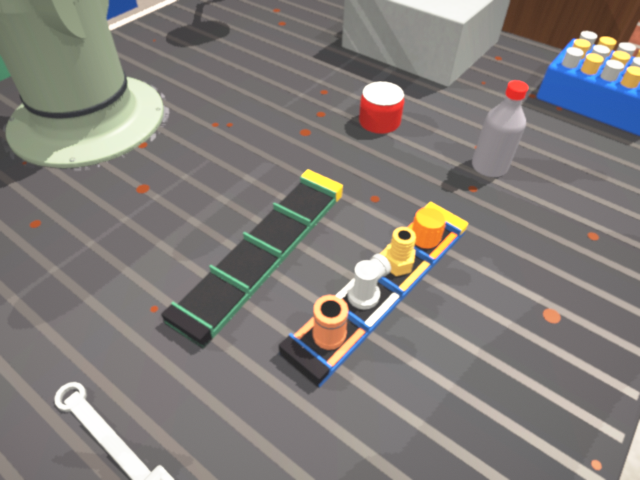

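The top view shows the yellow ends of both racks on the left (blue at ~(180,182), green at ~(217,320)). The order in the blue rack, from the yellow end, is cap (212,182), adapter (262,185), elbow (315,187), sleeve (371,187). Next I measure them.

```bash
cat > m.py <<'E'
from h import *
f=grab("top"); im=f["pixels"]; hsv=cv2.cvtColor(im,cv2.COLOR_RGB2HSV)
H,S,V=[hsv[...,i].astype(int) for i in range(3)]
roi=np.zeros(H.shape,bool); roi[140:360,160:470]=1
def big(m,n=1,a=15):
    c,l,s,cc=cv2.connectedComponentsWithStats((m&roi).astype(np.uint8)); 
    return [(np.argwhere(l==i)[:,::-1].astype(np.float32),s[i],cc[i]) for i in sorted(range(1,c),key=lambda i:-s[i,4])[:n] if s[i,4]>a]
def show(nm,m,z,n):
    for pts,s,c in big(m,n):
        r=cv2.minAreaRect(pts); b=cv2.boxPoints(r)
        print(nm,"area",s[4],"cen",c.round(1),"->",ray(f,[r[0]],z)[0,:2].round(4),"box",ray(f,b,z)[:,:2].round(3).tolist())
green=(H>55)&(H<90)&(S>60); blue=(H>100)&(H<125)&(S>120); yel=(H>24)&(H<33)&(S>200)
show("yel",yel,.024,2); show("blue",blue,.024,6); show("green",green,.024,7)
cv2.imwrite("pics/topz.png",cv2.resize(im[140:360,165:465][:,:,::-1],None,fx=2.6,fy=2.6,interpolation=cv2.INTER_CUBIC))
E
python3 m.py
```

```text
blue area 1397 cen [291.2 193.4] -> [0.6244 0.0069] box [[0.602, 0.15], [0.668, 0.147], [0.646, -0.136], [0.581, -0.131]]
green area 1730 cen [331.6 304.7] -> [ 0.4628 -0.0436] box [[0.485, 0.101], [0.505, -0.183], [0.441, -0.186], [0.421, 0.096]]
green area 34 cen [361.4 328.9] -> [ 0.4357 -0.0833] box [[0.436, -0.071], [0.438, -0.096], [0.436, -0.096], [0.434, -0.071]]
```

View pics/topz.png

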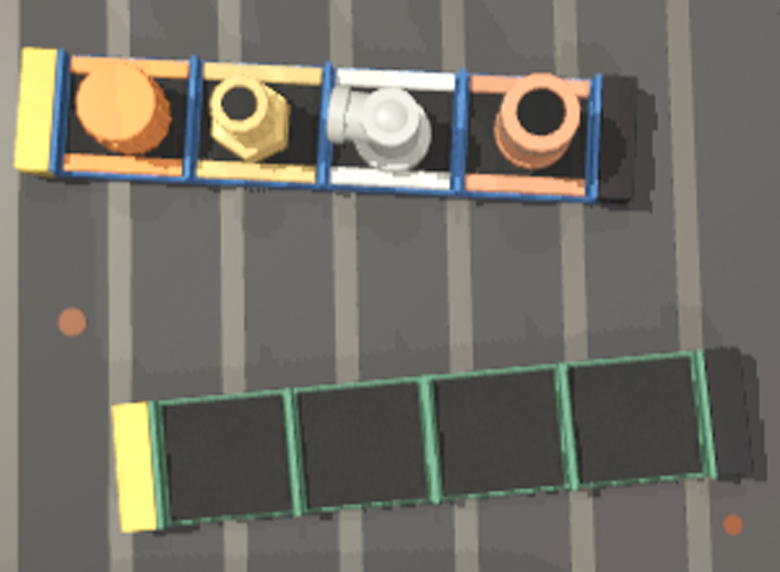

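The zoom gives clean fin ends and the part tops: cap (117,101), adapter (240,99), elbow stem (388,115), sleeve (540,112) in zoom pixels. I'll fit both racks from these.

```bash
cat > fit.py <<'E'
from h import *
f=grab("top")
u=lambda p: (np.array(p,float)+.5)/2.6-.5+[165,140]
G=[(157,403),(291,391),(426,378),(562,365),(700,352),(163,525),(298,514),(436,500),(574,487),(713,477)]
B=[(63,52),(197,58),(329,65),(463,72),(600,76),(58,175),(190,180),(322,187),(458,193),(594,198)]
def fit(P):
    Q=ray(f,u(P),.024)[:,:2]; c=(Q[:5]+Q[5:])/2
    s=np.array([140,70,0,-70,-140])/1000; m=c.mean(0); e=((c-m)*s[:,None]).sum(0)/(s@s)
    print("centre",m.round(4),"scale",np.linalg.norm(e).round(3),"yaw",np.arctan2(-e[0],e[1]).round(4),"res",(c-m-np.outer(s,e)).round(4).tolist(),"w",np.linalg.norm(Q[:5]-Q[5:],axis=1).round(3))
    e/=np.linalg.norm(e); return [(m+y*e).round(4) for y in (.105,.035,-.035,-.105)]
print("green",fit(G)); print("blue",fit(B))
for n,p,z in[("cap",(117,101),.058),("adapter",(240,99),.074),("elbowtop",(388,113),.076),("elbowfoot",(393,133),.026),("collar",(341,113),.058),("sleeve",(540,112),.074)]: print(n,ray(f,[u(p)],z)[0,:2].round(4))
E
python3 fit.py
```

```text
centre [ 0.4629 -0.0436] scale 0.99 yaw 0.0705 res [[0.0001, -0.0004], [-0.0004, 0.0003], [0.0001, 0.0002], [0.0003, 0.0002], [-0.0002, -0.0003]] w [0.061 0.062 0.061 0.061 0.063]
green [array([0.4555, 0.0611]), array([ 0.4605, -0.0087]), array([ 0.4654, -0.0785]), array([ 0.4703, -0.1483])]
centre [0.6247 0.0065] scale 0.991 yaw -0.0724 res [[0.0, -0.0002], [0.0003, -0.0002], [-0.0002, 0.0006], [-0.0004, 0.0003], [0.0004, -0.0004]] w [0.065 0.064 0.064 0.063 0.063]
blue [array([0.6323, 0.1113]), array([0.6272, 0.0414]), array([ 0.6222, -0.0284]), array([ 0.6171, -0.0982])]
cap [0.6334 0.1077]
adapter [0.6295 0.0446]
elbowtop [ 0.6204 -0.0265]
elbowfoot [ 0.6195 -0.0277]
collar [ 0.6244 -0.003 ]
sleeve [ 0.6193 -0.0991]
```

```bash
cat > go.py <<'E'
# usage: go.py x y z yaw -> remaining move in tool units
import sys
from h import *
t=list(map(float,sys.argv[1:5])); s=bot.observe(); p=s["position"]
from scipy.spatial.transform import Rotation as Ro
R=Ro.from_euler("xyz",s["tool_rot"]).as_matrix()
d=R.T@(np.array(t[:3])-p); dy=t[3]-s["tool_rot"][2]
# shift after turning to the target yaw
R2=Ro.from_euler("xyz",[np.pi,0,t[3]]).as_matrix()
print("clock",round(s["clock"],2),"pos",p.round(4),"rot",np.round(s["tool_rot"],4),"q1,q7",s["qpos"][[0,6]].round(2))
print("tool units now",(d/.03).round(2),"turn",round(-dy/.08,2),"| shift after turn",(R2.T@(np.array(t[:3])-p)/.03).round(2))
E
echo
```

Request:
jog_arm([
  [0,0,0,-1,1],
  [0,0,0,-1,1],
  [0,0,0,-1,1],
  [0,0,0,-1,1],
  [0,0,0,-1,1],
  [0,0,0,-1,1],
  [0,0,0,-1,1],
  [0,0,0,-1,1],
  [0,0,0,-1,1],
  [0,0,0,-1,1],
  [0,0,0,-1,1],
  [0,0,0,-1,1],
])

```text
clock: 1.45
position: [0.2506, -0.5725, 0.2312]
tool_rot: [-3.141, -0.0, 1.376]
force: [-0.1, -0.5, -0.3]
grip_width: 0.0851
finger_force: 0.0
```

```bash
python3 go.py .633 .109 .20 1.498
```

```text
clock 1.45 pos [ 0.2506 -0.5725  0.2312] rot [-3.1414e+00 -2.0000e-04  1.3760e+00] q1,q7 [1.24 0.74]
tool units now [24.75  8.11  1.04] turn -1.53 | shift after turn [23.58 11.06  1.04]
```

Request:
jog_arm([
  [0,0,0.5,-0.75,1],
  [0,0,0.5,-0.78,1],
  [0.98,0.46,0,0,1],
  [0.98,0.46,0,0,1],
  [0.98,0.46,0,0,1],
  [0.98,0.46,0,0,1],
  [0.98,0.46,0,0,1],
  [0.98,0.46,0,0,1],
  [0.98,0.46,0,0,1],
  [0.98,0.46,0,0,1],
  [0.98,0.46,0,0,1],
  [0.98,0.46,0,0,1],
])

```text
clock: 2.65
position: [0.411, -0.2886, 0.2014]
tool_rot: [3.142, 0.0, 1.495]
force: [1.0, -0.7, -0.1]
grip_width: 0.0857
finger_force: 0.0
```

Request:
jog_arm([
  [0.98,0.46,0,0,1],
  [0.98,0.46,0,0,1],
  [0.98,0.46,0,0,1],
  [0.98,0.46,0,0,1],
  [0.98,0.46,0,0,1],
  [0.98,0.46,0,0,1],
  [0.98,0.46,0,0,1],
  [0.98,0.46,0,0,1],
  [0.98,0.46,0,0,1],
  [0.98,0.46,0,0,1],
  [0,0,0,0,1],
  [0,0,0,0,1],
])

```text
clock: 3.85
position: [0.5703, -0.0066, 0.201]
tool_rot: [-3.141, 0.0, 1.496]
force: [-0.0, -0.0, 0.4]
grip_width: 0.0856
finger_force: 0.0
```

```bash
python3 go.py .633 .109 .20 1.498; python3 - <<'E'
from h import *
st=bot.observe(); f=grab("wrist","w1.png")
np.savez("w1",p=st["position"],r=st["tool_rot"])
E
```

```text
clock 3.85 pos [ 0.5703 -0.0066  0.201 ] rot [-3.141   0.      1.4963] q1,q7 [ 0.22 -0.39]
tool units now [4.   1.8  0.03] turn -0.02 | shift after turn [3.99 1.81 0.03]
```

View pics/w1.png

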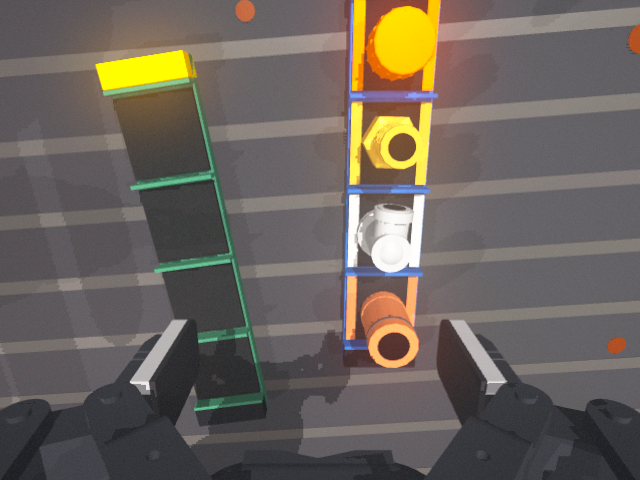

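The wrist view shows all four parts (cap top ~(405,41), adapter top (401,146), elbow stem (390,252), sleeve top (393,344)) and the green rack. I'll cross-check against the top-view fit.

```bash
python3 - <<'E'
from h import *
st=bot.observe(); f=grab("wrist")
for n,p,z in[("cap",(405,41),.058),("adapter",(401,146),.074),("elbowtop",(390,252),.076),("elbowtop71",(390,252),.071),("collar",(395,212),.058),("sleeve",(393,344),.074),
 ("gf1R",(194,80),.024),("gf1L",(106,94),.024),("gf2L",(133,187),.024),("gf2R",(214,175),.024),("gf3L",(157,269),.024),("gf3R",(234,259),.024),("gf4R",(249,333),.024),("gf5R",(265,401),.024),
 ("bf2L",(349,96),.024),("bf2R",(438,96),.024),("bf3L",(347,189),.024),("bf3R",(429,189),.024),("bf4L",(344,271),.024),("bf4R",(422,272),.024)]: print(n,ray(f,[p],z,st)[0,:2].round(4))
E
```

```text
cap [0.6321 0.1072]
adapter [0.6258 0.0447]
elbowtop [ 0.6169 -0.0252]
elbowtop71 [ 0.6177 -0.027 ]
collar [ 0.6239 -0.002 ]
sleeve [ 0.6179 -0.0982]
gf1R [0.4875 0.0975]
gf1L [0.4224 0.0929]
gf2L [0.4275 0.0245]
gf2R [0.4915 0.029 ]
gf3L [ 0.4328 -0.0443]
gf3R [ 0.4974 -0.0403]
gf4R [ 0.5011 -0.1093]
gf5R [ 0.5069 -0.1807]
bf2L [0.598  0.0784]
bf2R [0.6625 0.0735]
bf3L [0.5929 0.0105]
bf3R [0.6564 0.0057]
bf4L [ 0.5868 -0.0576]
bf4R [ 0.6511 -0.0633]
```

Request:
jog_arm([
  [0.79,0.36,0,0,1],
  [0.79,0.36,0,0,1],
  [0.79,0.36,0,0,1],
  [0.79,0.36,0,0,1],
  [0.79,0.36,0,0,1],
  [0,0,1,0,1],
  [0,0,1,0,1],
  [0,0,1,0,1],
  [0,0,0,0,1],
])

```text
clock: 4.85
position: [0.6311, 0.1053, 0.1079]
tool_rot: [-3.136, 0.002, 1.494]
force: [-0.7, -1.1, 0.5]
grip_width: 0.0859
finger_force: 0.0
```

```bash
python3 go.py .6327 .1075 .027 1.498;python3 - <<'E'
from h import *
grab("wrist","w2.png")
E
```

```text
clock 4.85 pos [0.6311 0.1053 0.1079] rot [-3.1362e+00  2.0000e-03  1.4941e+00] q1,q7 [-0.   -0.61]
tool units now [0.08 0.06 2.7 ] turn -0.05 | shift after turn [0.08 0.05 2.7 ]
```

View pics/w2.png

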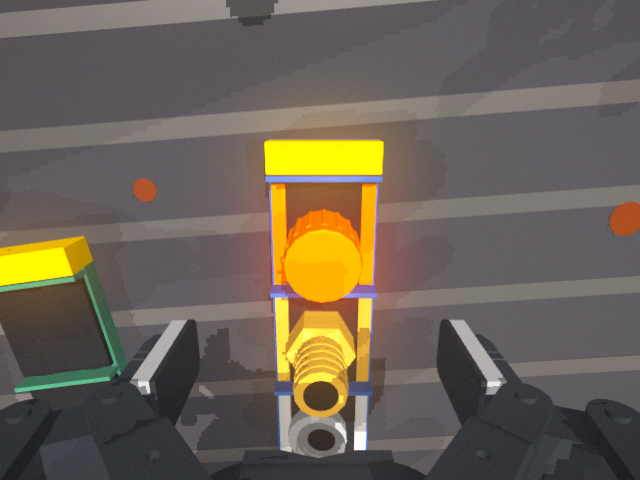

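The cap (top centre ~(322,262)) is centred between the fingers (~(318)). I'll descend and grip.

Request:
jog_arm([
  [0.05,0.05,0.9,0,1],
  [0,0,0.9,0,1],
  [0,0,0.9,0,1],
  [0,0,0,0,1],
  [0,0,0,0,0.3],
  [0,0,0,0,0.2],
  [0,0,0,0,0.2],
  [0,0,0,0,0.2],
  [0,0,0,0,0.2],
  [0,0,0,0,0.2],
  [0,0,0,0,0.2],
  [0,0,0,0,0.2],
], newtons=30)

```text
clock: 6.1
position: [0.6356, 0.1085, 0.0321]
tool_rot: [3.14, -0.0, 1.495]
force: [-1.9, -1.2, 12.8]
grip_width: 0.0393
finger_force: 28.8
```

```bash
python3 go.py .6327 .1075 .027 1.498; python3 go.py .4714 -.1477 .14 1.641
```

```text
clock 6.1 pos [0.6356 0.1085 0.0321] rot [ 3.1396e+00 -3.0000e-04  1.4949e+00] q1,q7 [-0.03 -0.65]
tool units now [-0.04 -0.09  0.17] turn -0.04 | shift after turn [-0.04 -0.09  0.17]
clock 6.1 pos [0.6356 0.1085 0.0321] rot [ 3.1396e+00 -3.0000e-04  1.4949e+00] q1,q7 [-0.03 -0.65]
tool units now [-8.93 -4.8  -3.61] turn -1.83 | shift after turn [-8.13 -6.06 -3.6 ]
```

Request:
jog_arm([
  [0,0,-0.5,0,0.2],
  [0,0,-1,0,0.2],
  [0,0,-1,0,0.2],
  [0,0,-1,0,0.2],
  [0,0,-0.4,-0.9,0.2],
  [0,0,0,-0.9,0.2],
  [0,0,0,0,0.2],
])

```text
clock: 6.8
position: [0.6351, 0.1083, 0.149]
tool_rot: [3.14, -0.0, 1.64]
force: [-0.7, -0.9, -1.5]
grip_width: 0.0392
finger_force: 30.5
```

```bash
python3 go.py .4714 -.1477 .14 1.641
```

```text
clock 6.8 pos [0.6351 0.1083 0.149 ] rot [ 3.1400e+00 -2.0000e-04  1.6404e+00] q1,q7 [ 0.03 -0.47]
tool units now [-8.13 -6.04  0.29] turn -0.01 | shift after turn [-8.13 -6.04  0.3 ]
```

Request:
jog_arm([
  [-0.81,-0.6,0,0,0.2],
  [-0.81,-0.6,0,0,0.2],
  [-0.81,-0.6,0,0,0.2],
  [-0.81,-0.6,0,0,0.2],
  [-0.81,-0.6,0,0,0.2],
  [-0.81,-0.6,0,0,0.2],
  [-0.81,-0.6,0,0,0.2],
  [-0.81,-0.6,0,0,0.2],
  [-0.81,-0.6,0,0,0.2],
  [-0.81,-0.6,0,0,0.2],
  [0,0,1,0,0.2],
  [0,0,1,0,0.2],
])

```text
clock: 8.0
position: [0.4718, -0.1477, 0.0876]
tool_rot: [3.14, 0.001, 1.634]
force: [0.4, -0.2, -2.0]
grip_width: 0.0389
finger_force: 30.6
```

```bash
python3 - <<'E'
from h import *
bot.grab_frame("top"); bot.grab_frame("top")
st=bot.observe(); f=grab("wrist","w3.png")
E
python3 go.py .4714 -.1477 .033 1.641
```

```text
clock 8.15 pos [ 0.471  -0.146   0.0869] rot [-3.1390e+00 -9.0000e-04  1.6379e+00] q1,q7 [ 0.49 -0.11]
tool units now [-0.06  0.02  1.8 ] turn -0.04 | shift after turn [-0.06  0.01  1.8 ]
```

View pics/w3.png

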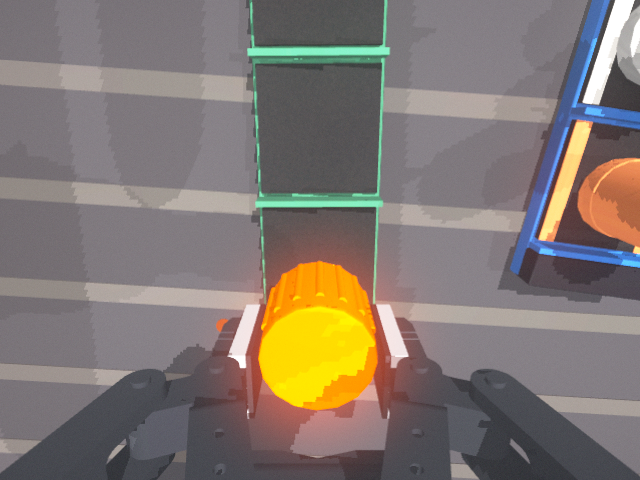

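The cap is held upright and centred on the bay (cap x~318, bay x~319). Lowering it now.

Request:
jog_arm([
  [-0.05,0,0.7,0,0.2],
  [0,0,0.7,0,0.2],
  [0,0,0.38,0,0.2],
  [0,0,0,0,0.2],
  [0,0,0,0,0.2],
])

```text
clock: 8.65
position: [0.4724, -0.1477, 0.0349]
tool_rot: [3.141, 0.0, 1.639]
force: [0.1, -0.3, -0.6]
grip_width: 0.0394
finger_force: 30.6
```

Request:
jog_arm([
  [0,0,0.07,0,0.2],
  [0,0,0.07,0,0.2],
  [0,0,0,0,0.2],
])

```text
clock: 8.95
position: [0.4725, -0.1481, 0.031]
tool_rot: [3.14, 0.001, 1.639]
force: [-3.7, 0.2, 18.3]
grip_width: 0.0394
finger_force: 33.6
```

Request:
jog_arm([
  [0,0,-0.04,0,0.2],
  [0,0,0,0,0.5],
  [0,0,0,0,0.7],
  [0,0,0,0,1],
  [0,0,0,0,1],
  [0,0,0,0,1],
  [0,0,-1,0,1],
  [0,0,-1,0,1],
  [0,0,-1,0,1],
  [0,0,-1,0,1],
  [0,0,0,0,1],
])

```text
clock: 10.05
position: [0.4734, -0.1482, 0.1541]
tool_rot: [3.137, 0.002, 1.639]
force: [-0.9, -0.0, -1.2]
grip_width: 0.0856
finger_force: 0.0
```

```bash
python3 go.py .6277 .0447 .15 1.498; python3 - <<'E'
from h import *
st=bot.observe(); f=grab("wrist","w4.png"); hsv=cv2.cvtColor(f["pixels"],cv2.COLOR_RGB2HSV)
E
```

```text
clock 10.05 pos [ 0.4734 -0.1482  0.1541] rot [3.1370e+00 1.8000e-03 1.6388e+00] q1,q7 [ 0.55 -0.04]
tool units now [6.07 5.57 0.15] turn 1.76 | shift after turn [6.79 4.66 0.14]
```

View pics/w4.png

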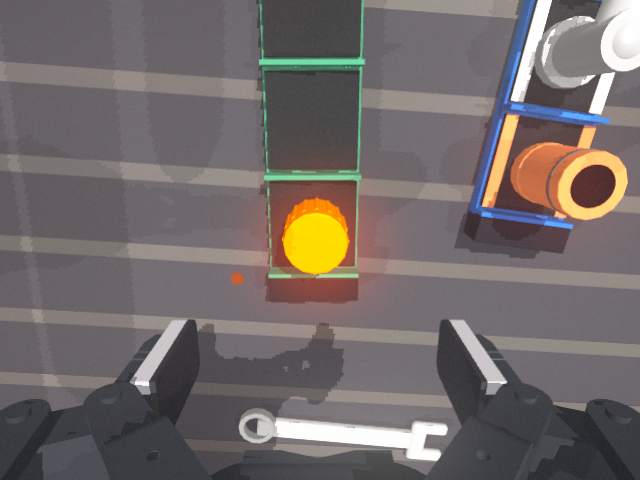

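The cap stands upright and centred in the last bay (~(316,225)). The adapter is next.

Request:
jog_arm([
  [0,0,0,0.88,1],
  [0,0,0,0.88,1],
  [0.85,0.58,0,0,1],
  [0.85,0.58,0,0,1],
  [0.85,0.58,0,0,1],
  [0.85,0.58,0,0,1],
  [0.85,0.58,0,0,1],
  [0.85,0.58,0,0,1],
  [0.85,0.58,0,0,1],
  [0.85,0.58,0,0,1],
  [0,0,0,0,1],
  [0,0,0,0,1],
])

```text
clock: 11.3
position: [0.625, 0.0461, 0.1494]
tool_rot: [-3.14, 0.0, 1.499]
force: [0.2, -0.6, 0.6]
grip_width: 0.0854
finger_force: 0.0
```

```bash
python3 go.py .6277 .0447 .046 1.498
```

```text
clock 11.3 pos [0.625  0.0461 0.1494] rot [-3.1397e+00  3.0000e-04  1.4994e+00] q1,q7 [ 0.11 -0.5 ]
tool units now [-0.04  0.1   3.45] turn 0.02 | shift after turn [-0.04  0.09  3.45]
```

Request:
jog_arm([
  [-0.04,0.09,0.86,0,1],
  [0,0,0.86,0,1],
  [0,0,0.86,0,1],
  [0,0,0.86,0,1],
  [0,0,0,0,0.5],
  [0,0,0,0,0.1],
  [0,0,0,0,0.1],
  [0,0,0,0,0.1],
  [0,0,0,0,0.1],
  [0,0,0,0,0.1],
  [0,0,0,0,0.1],
  [0,0,0,0,0.1],
], newtons=60)

```text
clock: 12.5
position: [0.6287, 0.0441, 0.0491]
tool_rot: [3.14, -0.0, 1.498]
force: [-2.7, -1.5, 8.0]
grip_width: 0.0266
finger_force: 58.4
```

Request:
jog_arm([
  [0,0,-0.5,0,0.1],
  [0,0,-1,0,0.1],
  [0,0,-1,0,0.1],
  [0,0,-1,0,0.1],
  [0,0,0,-0.9,0.1],
  [0,0,0,-0.9,0.1],
  [0,0,0,0,0.1],
])

```text
clock: 13.2
position: [0.6282, 0.0441, 0.1541]
tool_rot: [3.14, -0.0, 1.644]
force: [-0.4, -0.4, -2.4]
grip_width: 0.0264
finger_force: 59.5
```

```bash
python3 go.py .4665 -.078 .145 1.641
```

```text
clock 13.2 pos [0.6282 0.0441 0.1541] rot [ 3.1405 -0.      1.6436] q1,q7 [ 0.14 -0.37]
tool units now [-3.67 -5.67  0.3 ] turn 0.03 | shift after turn [-3.68 -5.66  0.3 ]
```

Request:
jog_arm([
  [-0.46,-0.71,0,0,0.1],
  [-0.46,-0.71,0,0,0.1],
  [-0.46,-0.71,0,0,0.1],
  [-0.46,-0.71,0,0,0.1],
  [-0.46,-0.71,0,0,0.1],
  [-0.46,-0.71,0,0,0.1],
  [-0.46,-0.71,0,0,0.1],
  [-0.46,-0.71,0,0,0.1],
  [0,0,1,0,0.1],
  [0,0,1,0,0.1],
  [0,0,0,0,0.1],
  [0,0,0,0,0.1],
])

```text
clock: 14.4
position: [0.4662, -0.0779, 0.0935]
tool_rot: [-3.141, -0.0, 1.642]
force: [-0.2, 0.0, -2.4]
grip_width: 0.0259
finger_force: 59.6
```

```bash
python3 go.py .4665 -.078 .051 1.641; python3 - <<'E'
from h import *
grab("wrist","w5.png")
E
```

```text
clock 14.4 pos [ 0.4662 -0.0779  0.0935] rot [-3.1412e+00 -1.0000e-04  1.6415e+00] q1,q7 [ 0.38 -0.26]
tool units now [-0.01  0.01  1.42] turn 0.01 | shift after turn [-0.01  0.01  1.42]
```

View pics/w5.png

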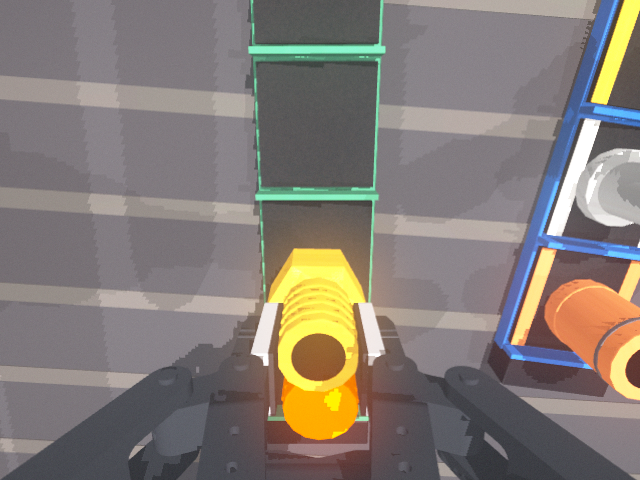

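The adapter is held upright over the third bay, with the cap behind it at (320,405). Lowering.

Request:
jog_arm([
  [0,0,0.6,0,0.1],
  [0,0,0.5,0,0.1],
  [0,0,0.25,0,0.1],
  [0,0,0,0,0.1],
  [0,0,0,0,0.1],
])

```text
clock: 14.95
position: [0.4666, -0.0781, 0.0531]
tool_rot: [3.141, 0.0, 1.642]
force: [-0.2, -0.6, -2.5]
grip_width: 0.0264
finger_force: 59.7
```

Request:
jog_arm([
  [0,0,0.06,0,0.1],
  [0,0,0,0,0.1],
])

```text
clock: 15.15
position: [0.4663, -0.0782, 0.0508]
tool_rot: [3.141, 0.0, 1.642]
force: [0.1, 0.1, -3.0]
grip_width: 0.0263
finger_force: 59.7
```

Request:
jog_arm([
  [0,0,0.06,0,0.1],
  [0,0,0,0,0.1],
])

```text
clock: 15.35
position: [0.4663, -0.0782, 0.0491]
tool_rot: [3.141, 0.0, 1.642]
force: [-2.7, -0.6, 10.0]
grip_width: 0.0261
finger_force: 61.1
```

Contact; release and raise.

Request:
jog_arm([
  [0,0,-0.02,0,0.1],
  [0,0,0,0,0.4],
  [0,0,0,0,0.7],
  [0,0,0,0,1],
  [0,0,0,0,1],
  [0,0,0,0,1],
  [0,0,0,0,1],
  [0,0,-1,0,1],
  [0,0,-1,0,1],
  [0,0,-1,0,1],
  [0,0,-0.8,0,1],
  [0,0,0,0,1],
])

```text
clock: 16.55
position: [0.4673, -0.0783, 0.1659]
tool_rot: [3.137, 0.001, 1.642]
force: [-0.1, -0.6, -1.1]
grip_width: 0.0856
finger_force: 0.0
```

```bash
python3 go.py .6183 -.0268 .15 1.35; python3 - <<'E'
from h import *
grab("wrist","w6.png")
E
```

```text
clock 16.55 pos [ 0.4673 -0.0783  0.1659] rot [3.1374e+00 1.2000e-03 1.6420e+00] q1,q7 [ 0.45 -0.17]
tool units now [1.35 5.14 0.55] turn 3.65 | shift after turn [2.78 4.53 0.53]
```

View pics/w6.png

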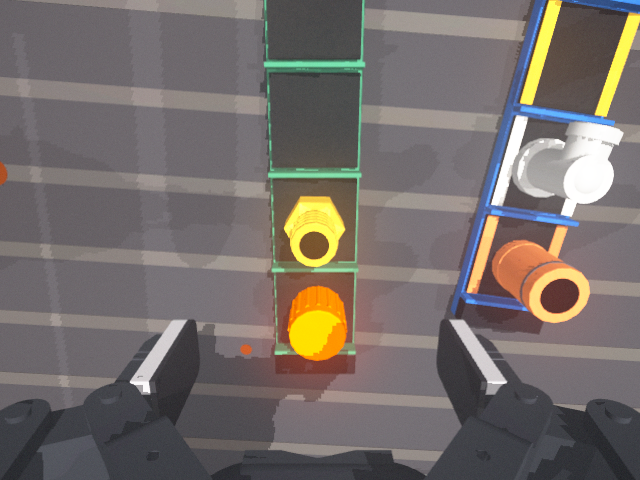

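Cap and adapter stand upright in their bays. Next, the elbow.

Request:
jog_arm([
  [0,0,0,0.91,1],
  [0,0,0,0.91,1],
  [0,0,0,0.91,1],
  [0,0,0,0.92,1],
  [0.46,0.75,0.08,0,1],
  [0.46,0.75,0.08,0,1],
  [0.46,0.75,0.08,0,1],
  [0.46,0.75,0.08,0,1],
  [0.46,0.75,0.08,0,1],
  [0.46,0.75,0.08,0,1],
  [0,0,0,0,1],
  [0,0,0,0,1],
])

```text
clock: 17.8
position: [0.6153, -0.0265, 0.1472]
tool_rot: [-3.14, 0.0, 1.351]
force: [0.1, -0.1, -0.7]
grip_width: 0.0855
finger_force: 0.0
```

```bash
python3 go.py .6183 -.0268 .044 1.35; python3 - <<'E'
from h import *
grab("wrist","w7.png")
E
```

```text
clock 17.8 pos [ 0.6153 -0.0265  0.1472] rot [-3.1395e+00  5.0000e-04  1.3510e+00] q1,q7 [ 0.22 -0.53]
tool units now [0.01 0.11 3.44] turn 0.01 | shift after turn [0.01 0.1  3.44]
```

View pics/w7.png

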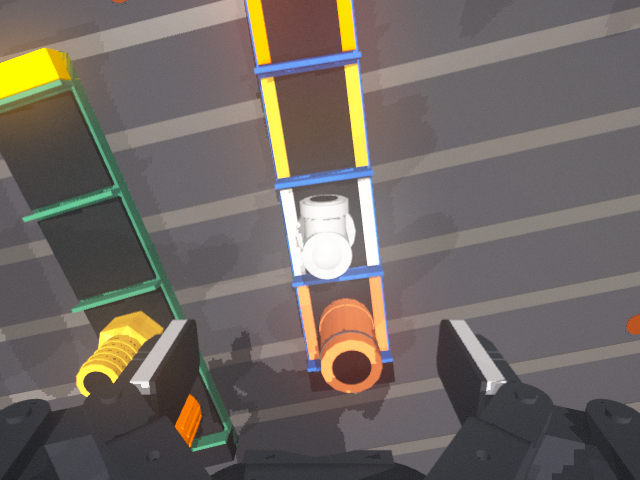

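The elbow's collar (325,205) and stem (327,255) line up with the tool x axis, so the yaw is right. Descend and grip.

Request:
jog_arm([
  [0,0.1,0.87,0,1],
  [0,0,0.87,0,1],
  [0,0,0.87,0,1],
  [0,0,0.87,0,1],
  [0,0,0,0,0.5],
  [0,0,0,0,0.1],
  [0,0,0,0,0.1],
  [0,0,0,0,0.1],
  [0,0,0,0,0.1],
  [0,0,0,0,0.1],
  [0,0,0,0,0.1],
  [0,0,0,0,0.1],
], newtons=70)

```text
clock: 19.05
position: [0.6195, -0.0276, 0.046]
tool_rot: [3.14, -0.0, 1.35]
force: [-2.3, -1.0, 10.4]
grip_width: 0.0257
finger_force: 68.1
```

Request:
jog_arm([
  [0,0,-0.5,0,0.1],
  [0,0,-1,0,0.1],
  [0,0,-1,0,0.1],
  [0,0,-1,0,0.1],
  [0,0,-0.3,-0.85,0.1],
  [0,0,0,-0.85,0.1],
  [0,0,0,-0.85,0.1],
  [0,0,0,-0.85,0.1],
  [0,0,0,0,0.1],
])

```text
clock: 19.95
position: [0.6187, -0.0276, 0.1595]
tool_rot: [3.141, 0.0, 1.623]
force: [-0.5, -0.2, -3.0]
grip_width: 0.0262
finger_force: 69.6
```

```bash
python3 go.py .4615 -.008 .145 1.62
```

```text
clock 19.95 pos [ 0.6187 -0.0276  0.1595] rot [3.1409 0.     1.6235] q1,q7 [ 0.27 -0.29]
tool units now [ 0.93 -5.2   0.48] turn 0.04 | shift after turn [ 0.91 -5.2   0.48]
```

Request:
jog_arm([
  [0.12,-0.74,0,0,0.1],
  [0.13,-0.74,0,0,0.1],
  [0.13,-0.74,0,0,0.1],
  [0.13,-0.74,0,0,0.1],
  [0.13,-0.74,0,0,0.1],
  [0.14,-0.74,0,0,0.1],
  [0.14,-0.76,0,0,0.1],
  [0,0,1,0,0.1],
  [0,0,1,0,0.1],
  [0,0,0,0,0.1],
  [0,0,0,0,0.1],
])

```text
clock: 21.05
position: [0.4617, -0.0077, 0.0992]
tool_rot: [-3.141, 0.0, 1.622]
force: [-0.0, -0.7, -2.9]
grip_width: 0.026
finger_force: 69.7
```

```bash
python3 go.py .4615 -.008 .048 1.62; python3 - <<'E'
from h import *
grab("wrist","w8.png")
E
```

```text
clock 21.05 pos [ 0.4617 -0.0077  0.0992] rot [-3.1413  0.      1.6215] q1,q7 [ 0.25 -0.45]
tool units now [-0.01 -0.01  1.71] turn 0.02 | shift after turn [-0.01 -0.01  1.71]
```

View pics/w8.png

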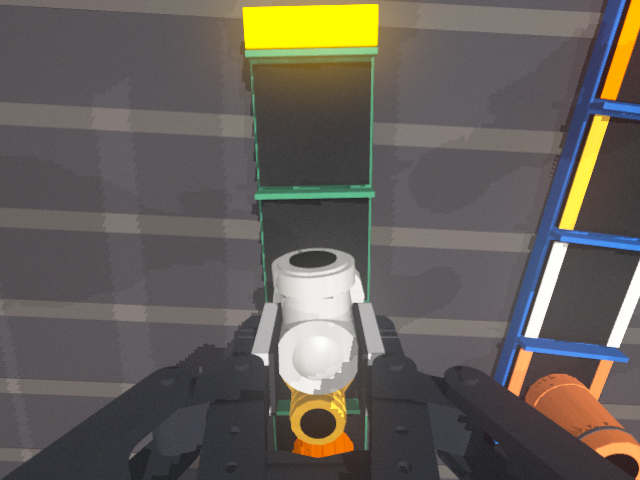

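The elbow is held upright over the second bay with its arm along the row toward the yellow end. Lowering to about the grasp height (0.046).

Request:
jog_arm([
  [0,0,0.7,0,0.1],
  [0,0,0.6,0,0.1],
  [0,0,0.35,0,0.1],
  [0,0,0,0,0.1],
  [0,0,0,0,0.1],
])

```text
clock: 21.6
position: [0.4621, -0.0079, 0.0498]
tool_rot: [3.141, 0.0, 1.622]
force: [-0.0, 0.8, -3.6]
grip_width: 0.0261
finger_force: 70.0
```

Request:
jog_arm([
  [0,0,0.06,0,0.1],
  [0,0,0,0,0.1],
])

```text
clock: 21.8
position: [0.4619, -0.0081, 0.0476]
tool_rot: [3.141, 0.0, 1.622]
force: [-0.1, -0.4, -3.4]
grip_width: 0.0264
finger_force: 70.0
```

Request:
jog_arm([
  [0,0,0.06,0,0.1],
  [0,0,0,0,0.1],
])

```text
clock: 22.0
position: [0.4621, -0.0081, 0.0459]
tool_rot: [3.14, 0.0, 1.622]
force: [-1.0, -0.7, 12.2]
grip_width: 0.0261
finger_force: 71.5
```

Request:
jog_arm([
  [0,0,-0.02,0,0.1],
  [0,0,0,0,0.4],
  [0,0,0,0,0.7],
  [0,0,0,0,1],
  [0,0,0,0,1],
  [0,0,0,0,1],
  [0,0,0,0,1],
  [0,0,-1,0,1],
  [0,0,-1,0,1],
  [0,0,-1,0,1],
  [0,0,-0.8,0,1],
  [0,0,0,0,1],
])

```text
clock: 23.2
position: [0.4629, -0.008, 0.1625]
tool_rot: [3.137, 0.001, 1.622]
force: [0.5, 0.4, -0.1]
grip_width: 0.0853
finger_force: 0.0
```

```bash
python3 go.py .6185 -.0985 .16 1.498
```

```text
clock 23.2 pos [ 0.4629 -0.008   0.1625] rot [3.1373e+00 5.0000e-04 1.6219e+00] q1,q7 [ 0.32 -0.36]
tool units now [-3.28  5.03  0.11] turn 1.55 | shift after turn [-2.63  5.39  0.08]
```

Request:
jog_arm([
  [0,0,0,0.78,1],
  [0,0,0,0.77,1],
  [-0.38,0.77,0,0,1],
  [-0.38,0.77,0,0,1],
  [-0.38,0.77,0,0,1],
  [-0.38,0.77,0,0,1],
  [-0.38,0.77,0,0,1],
  [-0.38,0.77,0,0,1],
  [-0.38,0.77,0,0,1],
  [0,0,0,0,1],
  [0,0,0,0,1],
])

```text
clock: 24.3
position: [0.6167, -0.0992, 0.1588]
tool_rot: [-3.14, -0.0, 1.498]
force: [-0.1, 0.0, 0.1]
grip_width: 0.0854
finger_force: 0.0
```

```bash
python3 go.py .6185 -.0985 .042 1.498; python3 - <<'E'
from h import *
grab("wrist","w9.png")
E
```

```text
clock 24.3 pos [ 0.6167 -0.0992  0.1588] rot [-3.1402e+00 -2.0000e-04  1.4981e+00] q1,q7 [ 0.37 -0.28]
tool units now [0.03 0.06 3.89] turn 0.0 | shift after turn [0.03 0.06 3.89]
```

View pics/w9.png

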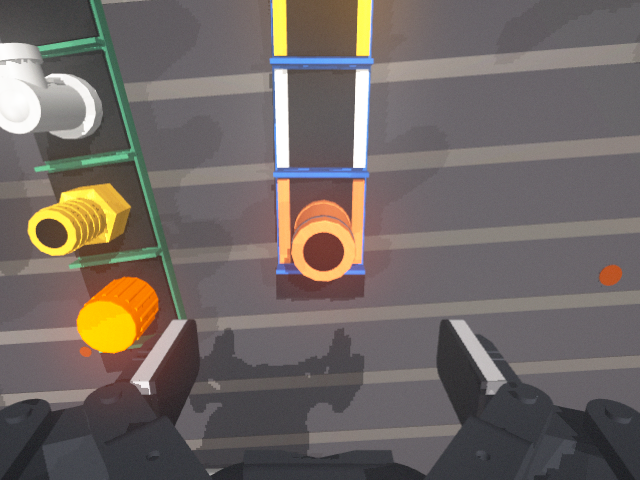

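The sleeve (top ~(323,250)) is central, and the other three stand in the green rack. Descend and grip.

Request:
jog_arm([
  [0.03,0.06,0.97,0,1],
  [0,0,0.97,0,1],
  [0,0,0.97,0,1],
  [0,0,0.97,0,1],
  [0,0,0,0,0.5],
  [0,0,0,0,0.2],
  [0,0,0,0,0.2],
  [0,0,0,0,0.2],
  [0,0,0,0,0.2],
  [0,0,0,0,0.2],
  [0,0,0,0,0.2],
  [0,0,0,0,0.2],
], newtons=60)

```text
clock: 25.55
position: [0.6198, -0.0985, 0.0455]
tool_rot: [3.139, 0.0, 1.498]
force: [-2.2, 1.4, 8.4]
grip_width: 0.0366
finger_force: 59.2
```

Request:
jog_arm([
  [0,0,-0.5,0,0.2],
  [0,0,-1,0,0.2],
  [0,0,-1,0,0.2],
  [0,0,-1,0,0.2],
  [0,0,-0.6,-0.9,0.2],
  [0,0,0,-0.9,0.2],
  [0,0,0,0,0.2],
])

```text
clock: 26.25
position: [0.6192, -0.0987, 0.1686]
tool_rot: [3.14, 0.001, 1.643]
force: [-0.3, 0.2, -3.1]
grip_width: 0.0367
finger_force: 60.6
```

```bash
python3 go.py .4566 .0617 .16 1.641
```

```text
clock 26.25 pos [ 0.6192 -0.0987  0.1686] rot [3.1395e+00 6.0000e-04 1.6435e+00] q1,q7 [ 0.39 -0.15]
tool units now [ 5.73 -5.02  0.27] turn 0.03 | shift after turn [ 5.71 -5.03  0.29]
```

Request:
jog_arm([
  [0.72,-0.63,0,0,0.2],
  [0.72,-0.63,0,0,0.2],
  [0.72,-0.63,0,0,0.2],
  [0.72,-0.63,0,0,0.2],
  [0.72,-0.63,0,0,0.2],
  [0.71,-0.63,0,0,0.2],
  [0.71,-0.63,0,0,0.2],
  [0.71,-0.63,0,0,0.2],
  [0,0,1,0,0.2],
  [0,0,1,0,0.2],
  [0,0,0,0,0.2],
  [0,0,0,0,0.2],
])

```text
clock: 27.45
position: [0.4558, 0.0623, 0.1072]
tool_rot: [-3.141, -0.0, 1.641]
force: [0.1, 0.5, -1.9]
grip_width: 0.0365
finger_force: 60.7
```

```bash
python3 go.py .4566 .0617 .047 1.641; python3 - <<'E'
from h import *
grab("wrist","w10.png")
E
```

```text
clock 27.45 pos [0.4558 0.0623 0.1072] rot [-3.141  -0.      1.6414] q1,q7 [ 0.13 -0.59]
tool units now [-0.02  0.03  2.01] turn 0.0 | shift after turn [-0.02  0.03  2.01]
```

View pics/w10.png

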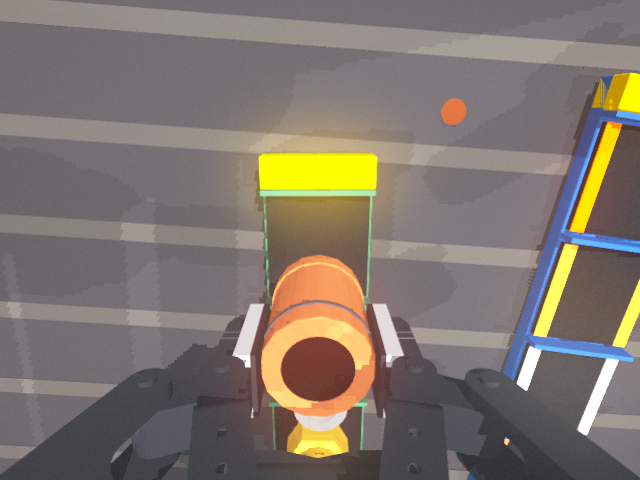

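The sleeve is upright over the yellow-end bay, with the elbow behind it. Lowering.

Request:
jog_arm([
  [-0.02,0.02,0.7,0,0.2],
  [0,0,0.7,0,0.2],
  [0,0,0.5,0,0.2],
  [0,0,0,0,0.2],
  [0,0,0,0,0.2],
])

```text
clock: 28.0
position: [0.4571, 0.0617, 0.0507]
tool_rot: [3.14, -0.0, 1.642]
force: [-0.8, -0.2, -1.3]
grip_width: 0.0365
finger_force: 60.9
```

Request:
jog_arm([
  [0,0,0.06,0,0.2],
  [0,0,0,0,0.2],
])

```text
clock: 28.2
position: [0.457, 0.0615, 0.0485]
tool_rot: [3.14, -0.0, 1.642]
force: [0.4, 0.1, -1.8]
grip_width: 0.0365
finger_force: 60.9
```

Request:
jog_arm([
  [0,0,0.05,0,0.2],
  [0,0,0,0,0.2],
])

```text
clock: 28.4
position: [0.4566, 0.0615, 0.0463]
tool_rot: [3.141, 0.0, 1.642]
force: [0.4, 0.7, -1.1]
grip_width: 0.0364
finger_force: 60.9
```

Request:
jog_arm([
  [0,0,0.05,0,0.2],
  [0,0,0,0,0.2],
])

```text
clock: 28.6
position: [0.4567, 0.0616, 0.0454]
tool_rot: [3.141, 0.001, 1.642]
force: [-5.0, -0.7, 21.2]
grip_width: 0.0365
finger_force: 63.6
```

Contact at the pad; release, raise, and back the gripper out of the top camera's view.

Request:
jog_arm([
  [0,0,-0.03,0,0.2],
  [0,0,0,0,0.5],
  [0,0,0,0,0.7],
  [0,0,0,0,1],
  [0,0,0,0,1],
  [0,0,0,0,1],
  [0,0,-1,0,1],
  [0,0,-1,0,1],
  [0,0,-1,0,1],
  [0,0,-1,0,1],
  [0,0,-0.5,0,1],
  [0,0,0,0,1],
])

```text
clock: 29.8
position: [0.4574, 0.0616, 0.1824]
tool_rot: [3.138, 0.0, 1.642]
force: [0.3, -0.8, -0.9]
grip_width: 0.0852
finger_force: 0.0
```

Request:
jog_arm([
  [-0.9,0,-0.2,0,1],
  [-0.9,0,-0.2,0,1],
  [-0.9,0,-0.2,0,1],
  [-0.9,0,-0.2,0,1],
  [-0.9,0,0,0,1],
  [-0.9,0,0,0,1],
  [0,0,0,0,1],
  [0,0,0,0,1],
])

```text
clock: 30.6
position: [0.4677, -0.1001, 0.2038]
tool_rot: [-3.141, -0.0, 1.641]
force: [0.9, 0.2, -1.1]
grip_width: 0.0855
finger_force: 0.0
```

```bash
python3 - <<'E'
from h import *
st=bot.observe(); print(st["clock"],st["position"],st["force"]); a=grab("wrist")["pixels"]; b=grab("scene")["pixels"]
im=np.hstack([cv2.resize(a,(400,300)),cv2.resize(b,(400,300))])
cv2.imwrite("pics/w11.png",im[:,:,::-1])
E
```

```text
30.6 [ 0.46768719 -0.10008917  0.20381005] [ 0.89593726  0.22014512 -1.12554044]
```

View pics/w11.png

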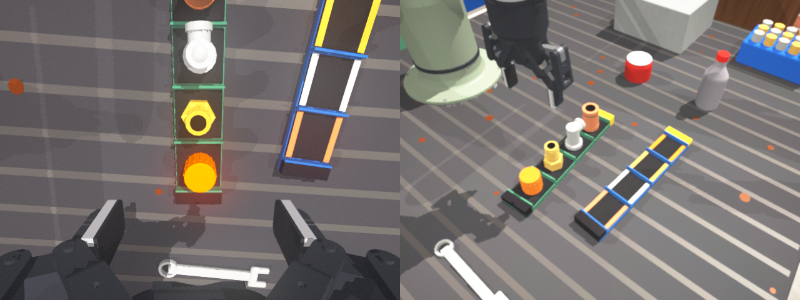

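All four stand upright in their bays: in the wrist half, cap (200,173), adapter (198,117) and elbow (200,47), and in the scene half the sleeve (591,115) beside the green rack's yellow end. The gripper touches nothing, so I hand in the job.

```bash
python3 -c "
from workcell import bot
print(bot.job_done())"
```

```text
the job is handed in; nothing more can be done
None
```

The job is handed in at about 31 s: from the green rack's yellow end, the sleeve, elbow, adapter and cap stand upright, each in the middle of its bay, with the gripper clear.

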